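# Show the red-handled craft cup to the visualiser

## Task

Take the cup with the red handle out of the green basket and hold it up to the visualiser's lens: its carrot badge 12 cm in front of the lens, centred on the line the lens looks along and squarely facing it, handle uppermost, so the cup leans back as much as the lens looks down. Do not shift the other two cups, the fishing stick or the visualiser, and finish while still holding the cup steady there in the air.

Things in the scene. Friction and masses are not known exactly. Their poses are not given: they have to be found in the camera images.
- cup_red: the cup to show: white rigid cup standing mouth down, red handle on top; 72 mm across below, 54 mm at the closed top, 90 mm high, about 70 g. A round yellow badge with an orange carrot is on its side; an orange tab on its top marks the badge's side. Origin: centre of the lower edge; z up through the handle, x out through the badge, y along the handle bar.
- cup_red_badge (a point): centre of the badge's face (badge 44 mm across) on the red-handled cup, 35 mm out from the cup's axis (along its x) and 50 mm above its lower edge.
- cup_red_handle (a point): middle of the red handle bar, on the cup's axis, 130 mm above its lower edge. The bar is level, 12 mm thick (along the cup's x, the way to pinch it from above), 62 mm long (along y), 12 mm high, on a leg at each end, with 34 mm free below it and 42 mm between the legs.
- cup_blue: bystander in the basket, same build, blue handle: leave it. Origin and axes as for the red one.
- cup_green: bystander in the basket, same build, green handle: leave it. Origin and axes as for the red one.
- basket: green open basket, fixed to the table, 290 x 250 mm, 50 mm high, walls and floor 6 mm; the three cups stand on its floor in any order, at least 110 mm apart centre to centre. Origin: centre of its underside; x along the long side.
- visualiser: document camera fixed on the table: grey base 150 x 140 x 22 mm, post 22 mm thick and 382 mm high (20 mm behind the origin), an arm carrying the camera head 80 mm ahead of the origin. Origin: under the base; x: the level direction in which it looks; z up. Arm height and head tilt vary and are held only by friction: do not push them.
- camera_head: the visualiser's camera head, a white cylinder 52 mm across and 60 mm wide with a black lens barrel. Origin: middle of the cylinder, 250 to 300 mm above the table. x: the line the lens looks along, tilted 0.25 to 0.5 rad below level; y: level; z: the camera's up.
- lens (a point): centre of the lens's front glass, 32 mm along x from the camera head's origin.
- view_spot (a point): point in the air on the line of sight, 120 mm in front of the lens (152 mm along x from the head's origin): where the badge's centre belongs. Nothing is seen there.
- stick: bystander: green plastic fishing stick lying on the table, about 310 mm long and 12 mm thick, with an orange hooked end. Origin: under the middle of its thick handle; y: towards the hook.
Things that resemble listed ones, but are neither listed nor needed, are in the scene too. Leave any pink look-alike of the cup_red alone.

How it is judged (in metres and radians):
On the way:
1. the red-handled cup is lifted clear of the basket by the gripper (z of cup_red in the frame of basket above 0.055 m and contact force between the fingers and cup_red above 0.5 N and contact force between cup_red and basket below 0.2 N), for 0.2 s.
At the end, for the whole second after the job is handed in: The gripper holds the red-handled cup still in the air, clear of all else; badge 120 mm (±30) in front of the lens, within 25 mm of the line of sight sideways and up/down; badge facing the lens and cup axis along the camera's up, each within 0.2 rad; handle uppermost (x of cup_red_badge in the frame of camera_head between 0.122 and 0.182 m and y of cup_red_badge in the frame of camera_head between -0.025 and 0.025 m and z of cup_red_badge in the frame of camera_head between -0.025 and 0.025 m and angle between the x axis of cup_red and the x axis of camera_head, either way round below 0.2 rad and angle between the z axis of cup_red and the z axis of camera_head, either way round below 0.2 rad and x of cup_red in the frame of camera_head above 0.155 m and angle between cup_red's own z axis and vertical below 1.2 rad and height (world z) of cup_red above 0.08 m and contact force between the fingers and cup_red above 1 N and linear speed of cup_red below 0.02 m/s and angular speed of cup_red below 0.2 rad/s and contact force between cup_red and basket below 0.3 N and contact force between cup_red and visualiser below 0.3 N and contact force between cup_red and cup_blue below 0.3 N and contact force between cup_red and cup_green below 0.3 N and contact force between cup_red and stick below 0.3 N); the arm keeps its last pose, push and grip.
It fails at once if the blue- or green-handled cup is shifted by more than 25 mm or tipped (distance of any of cup_blue, cup_green from where it was at the start of the episode above 0.025 m or angle between any of cup_blue, cup_green's own z axis and vertical above 0.35 rad).
It fails at once if the fishing stick is shifted by more than 30 mm (distance of stick from where it was at the start of the episode above 0.03 m).
It fails at once if the visualiser's camera is pushed out of place by more than 12 mm (distance of view_spot from where it was at the start of the episode above 0.012 m).
It also fails if it takes over 38 s, if anything falls off the work surface, if the arm or the gripper's body presses on something with over 40 N, if the wrist force passes 120 N, or if a joint passes its speed limit or range.

## Robot

A 6-joint arm with a two-finger parallel gripper is mounted at the origin on the work surface. World frame = base frame: x ahead of the robot, y to its left, z up, the work surface at z = 0. Lengths are in m, angles in degrees, forces in N, time in s.
With the tool pointing down it reaches from about 0.325 to 0.9 m from the base axis. Payload 3.5 kg.
Tool frame: the origin (TCP) lies at the very end of the fingers, on their centre line; the grasp point (between the pads) lies r.grip_point_offset behind it (r.grip_point_offset is the distance from the TCP to the grasp point, in m); z points along the fingers, y is the line along which they close (so a half turn about z gives the same grasp; the last joint's range is limited). The gripper opens to 85 mm and grips with 20 to 120 N. Pads are 22 mm wide; open, the fingers measure 114 mm over their backs; the gripper's body (76 mm by 85 mm) begins 54 mm behind the grasp point. The pads swing forward as they close: fully open they stand 13 mm farther back than shut.
Start: joints at [-79.148, 15.837, -1.513, 72.651, 0, 84.076], TCP at [0.18, -0.598, 0.231] pointing down, gripper open.
Joint ranges: [-178.77, 178.77], [-48.84, 107.48], [-61.69, 71.31], [-111.58, 123.2], [-90, 87.43], [-180, 180]. Speed limits (degrees/s): [147.25, 147.25, 180, 180, 180, 180].

## Interface

Orientations are given as [roll, pitch, yaw] about the fixed x, y, z axes, in that order (R = Rz(yaw) Ry(pitch) Rx(roll)).
In Python, from workcell import telemetry, eyes, r gives the robot as it stands.
- The arm moves only by the shell command python3 -m crank 'ROWS' [FORCE]. ROWS is JSON, a list of rows, each a list of 3 entries, a list of its own where there are three numbers: the finger opening in mm, from 0 to 85.4, then the shift along the tool's x, y, z in mm, then the turn about the tool's z in degrees. In form: [[claw, [dx, dy, dz], turn], ...]. A call has 1 to 10 rows; each row is the pose to reach, as a shift and turn from the pose commanded when the call began, along the tool's axes at that moment; what a row does not reach only later rows make up. A row lasts 1/12 s, in which the tool goes at most 41.7 mm and 7.16 degrees, less where a joint would pass 70% of its speed; a pose out of reach is approached as far as the arm can. A call with a gripper value outside its range is refused whole. The fingers move at their own pace and stop on an object; FORCE is the grip in N (left out, the last holds). Time passes only in rows, so rows that repeat a pose let the fingers close. It gives the time, the measured TCP pose, the force, the opening and the grip force at its end, in the units of the state.
- telemetry.get_state(): the state, without advancing time (a new reading comes with each control period).
- eyes.read_camera(name): name is "scene" or "top" or "wrist"; returns (picture, depth): 420x560x3 uint8, blue, green, red; 420x560 float32, m along the optical axis (not along the pixel's ray), 0 where there is no reading.
- eyes.get_calibration(name): a dict with "fx", "fy", "cx", "cy" (pixels), "R" (3x3) and "t" (3): a world point X has camera coordinates R X + t. Camera axes: x right, y down, z forward; pixel columns grow to the right and rows downward; lengths in m; the calibration is good to about 2 mm. A picture is of the moment at which its call begins: read the wrist's pose just before it. get_calibration takes no time and is no camera call; for the wrist camera it gives the pose at the moment of the call.
- r.job_done(): hands the job in; it is judged then, once.
The state is a dict: "time": time; "qpos": joint angles; "qvel": joint speeds; "joint_torque": joint torques, N m; "ee_pos": TCP position; "eef_rot": TCP orientation; "wrist_force": force on the tool from outside, world axes, zero at the start; "moment": the same for the moment, N m; "grip_width": finger opening in m; "gripper_force": force on a finger pad.
Only numpy, scipy, OpenCV 4.12 (cv2) and the standard library are available. Lean on these libraries where they do the work, as an engineer would, in place of code of your own. Each camera call takes 0.05 s, during which the arm holds its last target. There are 200 camera calls.

## Working session

There is one attempt and no reset: what is moved stays moved. The work goes in short steps, Python scripts to look and compute and a shell command to move; the robot and the scene stay as the last step left them, time stands still between calls to the robot, and variables do not carry over. Pictures are saved under pics/ and viewed, at most 10 in all, crops included, and the job is handed in when it is done.

```bash
ls; mkdir -p pics; python3 - <<'E'
from workcell import telemetry, eyes, r
import cv2,numpy as np
print(r.grip_point_offset, telemetry.get_state())
for n in ["scene","top"]:
    p,d=eyes.read_camera(n); cv2.imwrite(f"pics/{n}0.png",p); np.savez(f"{n}0.npz",p=p,d=d,**eyes.get_calibration(n)); print(n,eyes.get_calibration(n))
E
```

```text
pics
0.0187 {'time': 0.0, 'qpos': array([-7.91468604e+01,  1.58789038e+01, -1.59665062e+00,  7.26512927e+01,
        4.71410005e-04,  8.40763116e+01]), 'qvel': array([ 0.03287713, -0.00422957, -0.00543359,  0.00494267, -0.03280233,
       -0.05844265]), 'joint_torque': array([ 8.90762421e-04, -4.45505977e+01,  2.95204335e+01,  1.64053787e-02,
       -6.57109626e-05,  9.87732392e-06]), 'ee_pos': array([ 0.18025703, -0.59763676,  0.23016251]), 'eef_rot': array([-1.79873879e+02, -1.35599745e-02,  1.67768125e+01]), 'wrist_force': array([-0.49332976, -0.32423932, -0.19133806]), 'moment': array([-0.02700472,  0.0222367 , -0.03418721]), 'gripper_force': 0.0, 'grip_width': 0.0857252122195082}
scene {'fx': 481.46121496165495, 'fy': 481.46121496165495, 'cx': 273.75629627746366, 'cy': 215.00110586876704, 'R': array([[ 0.82844658,  0.55969776,  0.02036363],
       [ 0.36686729, -0.51483448, -0.77482505],
       [-0.42318394,  0.64937191, -0.63184766]]), 't': array([-0.49088597, -0.12511851,  1.48914227])}
top {'fx': 420.07202997853096, 'fy': 420.07202997853096, 'cx': 279.76982729358406, 'cy': 211.0786824062219, 'R': array([[-0.0243439 , -0.99968037, -0.00682165],
       [-0.99600387,  0.02483976, -0.08578618],
       [ 0.08592821,  0.00470602, -0.99629022]]), 't': array([-0.06406538,  0.66027323,  1.25812776])}
```

View pics/scene0.png

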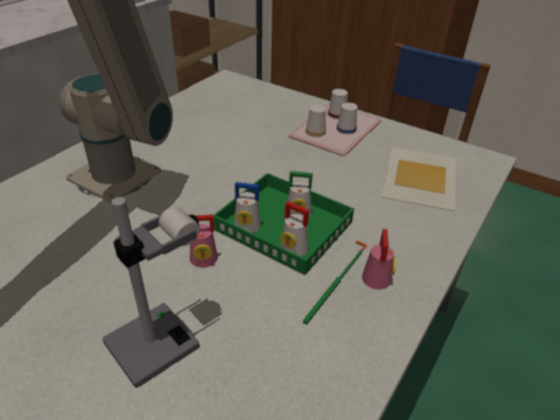

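View pics/top0.png

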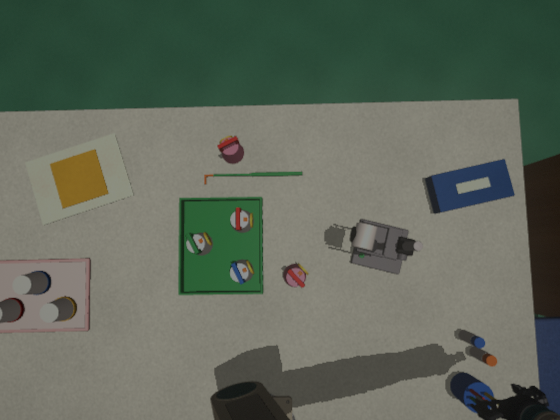

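The scene view shows three cups in the basket: red handle at (297,212), blue at (247,190) and green at (300,180). The visualiser head is at (180,222), with pink look-alikes at (203,240) and (380,260). In the top view the red handle is at (241,219) and the head at (365,235), with its lens to the left.

```bash
cat > h.py <<'E'
import numpy as np,cv2
from workcell import telemetry,eyes,r
def grab(n):
    c=eyes.get_calibration(n); p,d=eyes.read_camera(n); return p,d,c
def ray(c,u,v):
    o=-c['R'].T@c['t']; w=c['R'].T@np.array([(u-c['cx'])/c['fx'],(v-c['cy'])/c['fy'],1]); return o,w
def plane(c,u,v,z):
    o,w=ray(c,u,v); return o+w*(z-o[2])/w[2]
def tri(a,b):
    (o,w),(q,x)=a,b; s=np.linalg.lstsq(np.c_[w,-x],q-o,rcond=None)[0]
    A,B=o+w*s[0],q+x*s[1]; return (A+B)/2,np.linalg.norm(A-B)
def cloud(d,c,m):
    v,u=np.nonzero(m&(d>0)); z=d[v,u]
    P=np.c_[(u-c['cx'])/c['fx']*z,(v-c['cy'])/c['fy']*z,z]; return (P-c['t'])@c['R']
def proj(c,X):
    q=c['R']@X+c['t']; return q[:2]/q[2]*[c['fx'],c['fy']]+[c['cx'],c['cy']]
def hue(p,lo,hi,s=130,v=60):
    h=cv2.cvtColor(p,cv2.COLOR_BGR2HSV); 
    a=h[...,0]; k=(a>=lo)&(a<=hi) if lo<=hi else (a>=lo)|(a<=hi)
    return k&(h[...,1]>s)&(h[...,2]>v)
def blobs(m,mn=15):
    n,l,s,ce=cv2.connectedComponentsWithStats(m.astype(np.uint8)); return [(ce[i],s[i,4],l==i) for i in range(1,n) if s[i,4]>=mn]
E
python3 - <<'E'
from h import *
np.set_printoptions(precision=4,suppress=True)
L={n:np.load(n+"0.npz") for n in("scene","top")}
for n,c in L.items():
    for nm,lo,hi in(("red",174,6),("orange/yel",8,32),("blue",105,125),("green",50,85)):
        for ce,a,m in blobs(hue(c['p'],lo,hi)):
            P=cloud(c['d'],c,m); print(n,nm,ce.round(1),a,np.median(P,0),P.min(0),P.max(0)) if len(P) else 0
    q=-c['R'].T@c['t'];print(n,"cam",q)
s=L['scene']['p'];t=L['top']['p']
a=cv2.resize(s[180:380,90:290],(400,400),interpolation=2)
b=cv2.resize(s[160:270,200:360],(400,275),interpolation=2)
e=cv2.resize(t[190:300,170:330],(400,275),interpolation=2)
f=cv2.resize(t[205:285,315:435],(400,267),interpolation=2)
o=np.zeros((600,800,3),np.uint8);o[:400,:400]=a;o[:275,400:]=b;o[280:555,400:]=e;o[400:,:400]=f[:200]
cv2.imwrite("pics/crops.png",o)
E
```

```text
scene red [296.9 211.1] 222 [0.6347 0.0304 0.1354] [0.5453 0.0239 0.0389] [0.6632 0.1551 0.1447]
scene red [206.8 220.4] 123 [ 0.4805 -0.1131  0.1329] [ 0.4558 -0.259   0.0884] [ 0.5864 -0.1035  0.2835]
scene red [383.8 246.2] 203 [0.858  0.0391 0.1282] [0.8352 0.0291 0.0842] [0.8687 0.0895 0.1391]
scene orange/yel [285.   42.1] 662 [-0.2607  1.37   -0.0319] [-0.3061  1.3445 -0.2748] [-0.2256  1.3956  0.1828]
scene orange/yel [323.6  12.8] 186 [-0.05    1.3721  0.1588] [-0.0745  1.3518  0.0603] [-0.0178  1.3877  0.2143]
scene orange/yel [341.3  44.1] 545 [0.0619 1.3703 0.0241] [ 0.0336  1.3488 -0.194 ] [0.0858 1.394  0.2331]
scene orange/yel [370.3   9.8] 93 [0.1863 1.3711 0.2117] [0.1663 1.3539 0.1407] [0.2016 1.3904 0.2522]
scene orange/yel [391.1  45.8] 754 [0.3089 1.3712 0.1066] [ 0.2753  1.3093 -0.2737] [0.3699 1.3951 0.273 ]
scene orange/yel [417.    7.7] 36 [0.3962 1.3707 0.2546] [0.3839 1.3572 0.2285] [0.4067 1.392  0.2871]
scene orange/yel [444.7  23.2] 411 [0.5274 1.3719 0.2194] [0.4905 1.3573 0.0927] [0.5458 1.3877 0.3112]
scene orange/yel [179.4  16.8] 120 [-1.0135  1.395
[... 4079 characters left out ...]
 0.2064 -0.6743  0.0944] [ 0.2334 -0.6427  0.1118]
top blue [472.3 185.2] 2309 [ 0.7183 -0.6574  0.06  ] [ 0.6443 -0.7811  0.0513] [ 0.7936 -0.5407  0.0681]
top blue [237.2 272.7] 77 [0.4805 0.0413 0.142 ] [0.4528 0.0259 0.1229] [0.5079 0.0547 0.149 ]
top blue [478.9 342.2] 85 [ 0.2705 -0.6284  0.105 ] [ 0.2564 -0.6429  0.0985] [ 0.2833 -0.613   0.111 ]
top blue [480.2 388.6] 210 [ 0.1451 -0.6259  0.0997] [ 0.1115 -0.6584  0.0853] [ 0.1612 -0.587   0.1249]
top blue [468.4 399.4] 133 [ 0.1165 -0.59    0.1001] [ 0.0828 -0.6083  0.0931] [ 0.1722 -0.547   0.2451]
top green [215.5 245.6] 5164 [0.5546 0.1217 0.0068] [ 0.4165 -0.0129 -0.0032] [0.703  0.2225 0.147 ]
top cam [ 0.548  -0.0864  1.3097]
```

View pics/crops.png

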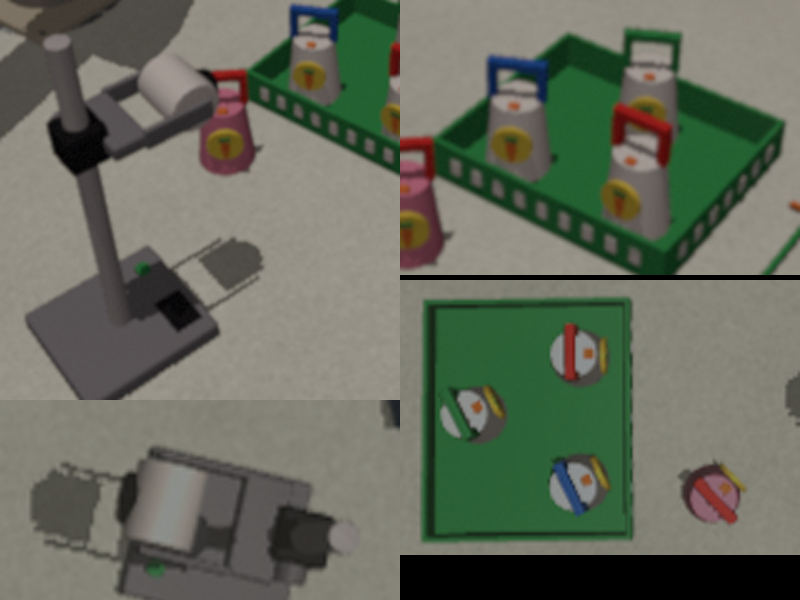

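The crops show the badge of the red cup facing the right side of the top picture (about -y), with its bar along x. The lens looks to the left there (about +y), with a black barrel at the left end of the white cylinder.

```bash
python3 - <<'E'
from h import *
np.set_printoptions(precision=4,suppress=True)
c=eyes.get_calibration("wrist"); s=telemetry.get_state(); 
from scipy.spatial.transform import Rotation as Ro
T=Ro.from_euler('xyz',s['eef_rot'],degrees=True).as_matrix()
print("wristcam in tool: pos",T.T@(-c['R'].T@c['t']-s['ee_pos']),"axes rows\n",c['R']@T, c['fx'],c['cx'],c['cy'])
for n,(u0,u1,v0,v1) in {"scene":(150,205,200,250),"top":(340,385,215,258)}.items():
    L=np.load(n+"0.npz");hs=cv2.cvtColor(L['p'],cv2.COLOR_BGR2HSV)
    box=np.zeros(L['d'].shape,bool);box[v0:v1,u0:u1]=1
    w=box&(hs[...,2]>150)&(hs[...,1]<60); dk=box&(hs[...,2]<50)
    for k,m in(("white",w),("dark",dk)):
        P=cloud(L['d'],L,m); P=P[(P[:,2]>.2)&(P[:,2]<.35)]; 
        P=P[np.linalg.norm(P-np.median(P,0),axis=1)<.06]
        print(n,k,len(P),np.median(P,0),P.min(0),P.max(0)); np.save(f"{n}_{k}.npy",P)
L=np.load("top0.npz");print(proj(L,np.array([.6,-.29,.28])))
g=cv2.cvtColor(L['p'],cv2.COLOR_BGR2GRAY)
print(g[224:252:2,338:384:2]); 
P=np.load("scene_dark.npy");print(P[::max(1,len(P)//25)])
E
```

```text
wristcam in tool: pos [ 0.0719 -0.0005 -0.1435] axes rows
 [[ 0.0001  1.      0.0003]
 [-0.9593  0.0002 -0.2823]
 [-0.2823 -0.0002  0.9593]] 336.19902576881 278.07512256711414 210.40123213759117
scene white 318 [ 0.5698 -0.297   0.2982] [ 0.541  -0.3148  0.2899] [ 0.5977 -0.2744  0.3014]
scene dark 202 [ 0.6015 -0.3156  0.2765] [ 0.576  -0.354   0.2671] [ 0.6111 -0.2581  0.2841]
  return _methods._mean(a, axis=axis, dtype=dtype,
  ret = um.true_divide(
Traceback (most recent call last):
ValueError: zero-size array to reduction operation minimum which has no identity
```

```bash
python3 -m crank '[[85,[0,0,-200],0],[85,[0,0,-200],0],[85,[0,0,-200],0],[85,[0,0,-200],0],[85,[0,0,-200],0],[85,[273,-281,-200],-73],[85,[273,-281,-200],-73],[85,[273,-281,-200],-73],[85,[273,-281,-200],-73],[85,[273,-281,-200],-73]]' 30; python3 -m crank '[[85,[0,0,0],0]]'
```

```text
time: 0.93
ee_pos: [0.2766, -0.4116, 0.4308]
eef_rot: [-180.0, -0.0, 52.9]
wrist_force: [1.6, 0.3, 0.6]
grip_width: 0.085
gripper_force: 0.0
time: 1.02
ee_pos: [0.2782, -0.4073, 0.4322]
eef_rot: [-180.0, -0.2, 53.1]
wrist_force: [-1.0, -1.0, -0.3]
grip_width: 0.0853
gripper_force: 0.0
```

```bash
python3 -m crank '[[85,[395,59,0],-37],[85,[395,59,0],-37],[85,[395,59,0],-37],[85,[395,59,0],-37],[85,[395,59,0],-37],[85,[395,59,0],-37],[85,[395,59,0],-37],[85,[395,59,0],-37],[85,[395,59,0],-37],[85,[395,59,0],-37]]'; python3 -m crank '[[85,[0,0,60],0],[85,[0,0,60],0],[85,[0,0,60],0],[85,[0,0,60],0]]'; python3 - <<'E'
from h import *
p,d,c=grab("wrist"); cv2.imwrite("pics/w1.png",p); np.savez("w1.npz",p=p,d=d,**c)
E
```

```text
time: 1.85
ee_pos: [0.5653, -0.1326, 0.4302]
eef_rot: [-180.0, -0.1, 89.7]
wrist_force: [-0.3, -0.7, 0.2]
grip_width: 0.0849
gripper_force: 0.0
time: 2.18
ee_pos: [0.5623, -0.1353, 0.3698]
eef_rot: [-179.8, -0.1, 89.6]
wrist_force: [-0.1, 0.1, 0.0]
grip_width: 0.0852
gripper_force: 0.0
```

View pics/w1.png

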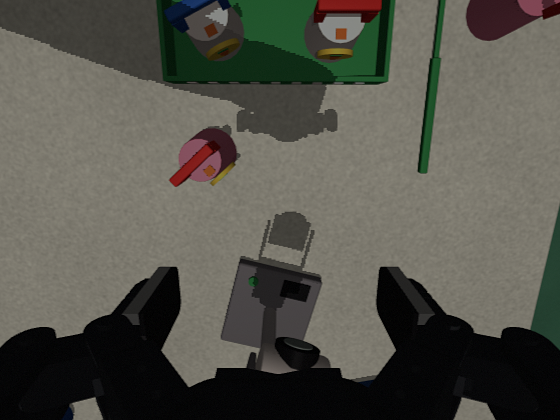

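The wrist view shows the visualiser base at (270,300), with the lens barrel at (297,350) partly hidden by the gripper. I'll look from higher up, from two places.

```bash
cat > snap.py <<'E'
from h import *
import sys
n=sys.argv[1]; p,d,c=grab("wrist"); cv2.imwrite(f"pics/{n}.png",p); np.savez(f"{n}.npz",p=p,d=d,**c)
E
python3 -m crank '[[85,[-20,0,-80],0],[85,[-20,0,-80],0],[85,[-20,0,-80],0],[85,[-20,0,-80],0]]'; python3 snap.py w2
python3 -m crank '[[85,[-80,0,0],0],[85,[-80,0,0],0],[85,[-80,0,0],0],[85,[-80,0,0],0]]'; python3 snap.py w3
python3 - <<'E'
from h import *
a=[]
for n in("w2","w3"):
    L=np.load(n+".npz"); u,v=proj(L,np.array([.58,-.26,.28])); print(u,v); u,v=int(u),int(v)
    u=max(60,u);v=min(max(60,v),340); print(n,u-60,v-60); a.append(cv2.resize(L['p'][v-60:v+60,u-60:u+60],(400,400),interpolation=2))
cv2.imwrite("pics/head.png",np.hstack(a))
E
```

```text
time: 2.57
ee_pos: [0.5644, -0.1572, 0.4573]
eef_rot: [179.4, 0.2, 89.5]
wrist_force: [-0.1, 0.5, -0.1]
grip_width: 0.0851
gripper_force: 0.0
time: 2.95
ee_pos: [0.562, -0.2372, 0.4501]
eef_rot: [-179.9, -0.1, 89.4]
wrist_force: [-0.1, 0.6, 0.3]
grip_width: 0.0852
gripper_force: 0.0
291.98739566578286 282.3951194906105
w2 231 222
297.1740397659361 213.367904863463
w3 237 153
```

View pics/head.png

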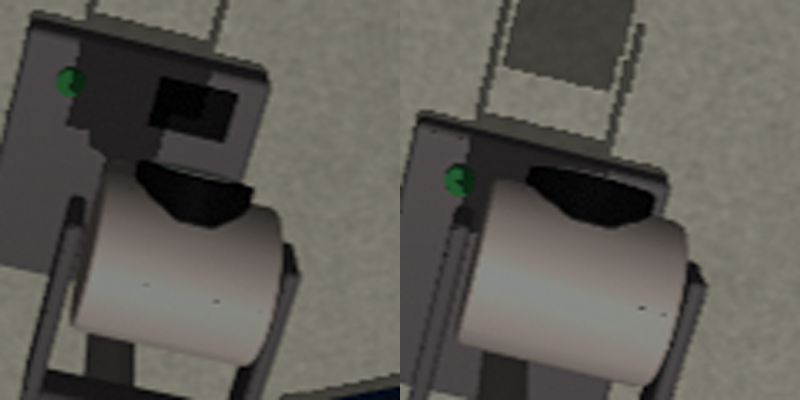

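```bash
cat > head.py <<'E'
from h import *
from scipy.optimize import least_squares
np.set_printoptions(precision=4,suppress=True)
W=[];D=[]
for n in("w1","w2","w3"):
    L=np.load(n+".npz"); hs=cv2.cvtColor(L['p'],cv2.COLOR_BGR2HSV); u,v=proj(L,np.array([.58,-.27,.28])).astype(int)
    box=np.zeros(L['d'].shape,bool); box[max(0,v-50):v+75,max(0,u-60):u+60]=1
    er=lambda m:cv2.erode(m.astype(np.uint8),np.ones((3,3)))>0
    for q,m in((W,er(box&(hs[...,2]>95))),(D,er(box&(hs[...,2]<50)))):
        P=cloud(L['d'],L,m); P=P[(P[:,2]>.22)&(P[:,2]<.34)&(np.abs(P[:,0]-.575)<.06)&(np.abs(P[:,1]+.275)<.06)]; q.append(P); print(n,len(P),P.min(0) if len(P) else 0,P.max(0) if len(P) else 0)
w=np.vstack(W[1:]);
def f(q,P=w):
    y=np.array([np.cos(q[0]),np.sin(q[0]),0]); e=P-[0.57,q[1],q[2]]; e=e-np.outer(e@y,y); return np.linalg.norm(e,axis=1)-.026
s=least_squares(f,[-.2,-.29,.275],loss='soft_l1',f_scale=.001); q=s.x; ok=np.abs(f(q))<.003
print(q,len(w),ok.sum(),np.abs(f(q))[ok].mean())
y=np.array([np.cos(q[0]),np.sin(q[0]),0]); 
t=((w-[.57,q[1],q[2]])@y)[ok]; print("extent",np.percentile(t,[0,1,99,100]))
mid=(np.percentile(t,.5)+np.percentile(t,99.5))/2; O=np.array([.57,q[1],q[2]])+mid*y
xl=np.array([-y[1],y[0],0]); print("O",O,"xl",xl)
d=np.vstack(D); H=np.c_[(d-O)@xl,(d-O)@y,(d-O)[:,2]]
ok=(np.hypot(H[:,0],H[:,2])<.045)&(np.hypot(H[:,0],H[:,2])>.0255)&(abs(H[:,1])<.03)
for k in D:
  h=np.c_[(k-O)@xl,(k-O)@y,(k-O)[:,2]]; h=h[(np.hypot(h[:,0],h[:,2])<.045)&(abs(h[:,1])<.025)&(h[:,0]>.005)]; print(len(h)); print(h[np.argsort(h[:,0])][::max(1,len(h)//14)])
E
python3 head.py
```

```text
w1 78 [ 0.5489 -0.2645  0.2871] [ 0.5657 -0.2576  0.292 ]
w1 1021 [ 0.5355 -0.2863  0.2528] [ 0.6017 -0.2497  0.2873]
w2 1794 [ 0.5394 -0.3099  0.2892] [ 0.6015 -0.2591  0.3023]
w2 515 [ 0.5262 -0.3349  0.2525] [ 0.6084 -0.2493  0.2872]
w3 2333 [ 0.5396 -0.3167  0.2837] [ 0.6012 -0.2591  0.3026]
w3 501 [ 0.5259 -0.3349  0.265 ] [ 0.6085 -0.2501  0.2884]
[-0.2644 -0.2864  0.2746] 4127 4127 0.0005141270166941576
extent [-0.0278 -0.0271  0.0275  0.0286]
O [ 0.5702 -0.2865  0.2746] xl [0.2613 0.9653 0.    ]
881
[[ 0.0194 -0.0197 -0.0168]
 [ 0.0252  0.003   0.0112]
 [ 0.0263  0.0088  0.0085]
 [ 0.0273 -0.0094  0.0082]
 [ 0.0281 -0.0072 -0.0169]
 [ 0.0288 -0.0111 -0.0147]
 [ 0.0294 -0.0085 -0.0134]
 [ 0.0301  0.0115  0.005 ]
 [ 0.0307  0.0082 -0.0106]
 [ 0.0315  0.0092  0.0061]
 [ 0.0321 -0.0098  0.0056]
 [ 0.0328  0.0106  0.0061]
 [ 0.0337  0.0068  0.0071]
 [ 0.0345 -0.0001  0.0043]
 [ 0.0357  0.0036  0.0069]]
345
[[ 0.024  -0.023  -0.0092]
 [ 0.0257  0.0008  0.0096]
 [ 0.0267 -0.0147  0.0032]
 [ 0.0273 -0.0094  0.0063]
 [ 0.0281  0.0149  0.0033]
 [ 0.0288 -0.0044  0.0088]
 [ 0.0293 -0.0045  0.0077]
 [ 0.0299 -0.0058  0.0093]
 [ 0.0307 -0.0123 -0.0065]
 [ 0.0313  0.0104  0.0066]
 [ 0.0319 -0.0138 -0.0034]
 [ 0.0327  0.0101  0.005 ]
 [ 0.0334 -0.0056  0.0068]
 [ 0.0343  0.0107  0.0054]
 [ 0.0354  0.0104  0.0052]]
361
[[ 0.0238 -0.0047  0.0098]
 [ 0.0255 -0.0003  0.0116]
 [ 0.0264 -0.0064  0.0094]
 [ 0.0271  0.0095  0.0084]
 [ 0.0276  0.0062  0.0096]
 [ 0.0282  0.0145  0.0046]
 [ 0.0288 -0.012   0.0051]
 [ 0.0295 -0.0082  0.0076]
 [ 0.0301 -0.0113  0.0052]
 [ 0.0307  0.0096  0.0065]
 [ 0.0313  0.0063  0.0079]
 [ 0.032   0.0041  0.0086]
 [ 0.0327  0.0145  0.0019]
 [ 0.0334  0.0017  0.0086]
 [ 0.0343 -0.0124  0.0026]]
```

```bash
cat >> head.py <<'E'
print("----")
k=D[0]; h=np.c_[(k-O)@xl,(k-O)@y,(k-O)[:,2]]; h=h[(np.hypot(h[:,0],h[:,2])<.042)&(abs(h[:,1])<.017)&(h[:,0]>.015)]
rng=np.random.default_rng(0);best=(0,)
for i in range(500):
    a=h[rng.choice(len(h),3,replace=False)]; n=np.cross(a[1]-a[0],a[2]-a[0]); n/=np.linalg.norm(n)+1e-12
    m=abs((h-a[0])@n)<.0008
    if m.sum()>best[0]: best=(m.sum(),m)
g=h[best[1]]; n=np.linalg.svd(g-g.mean(0))[2][2]; n*=np.sign(n[0]); print("front plane",len(h),len(g),g.mean(0),n,"tilt",-np.arctan2(n[2],n[0]),"offset",g.mean(0)@n)
def b(q,P):
    ax=np.array([np.cos(q[0]),0,-np.sin(q[0])]); e=P-[0,q[2],0]; e=e-np.outer(e@ax,ax); return np.linalg.norm(e,axis=1)-q[1]
B=np.vstack([np.c_[(k-O)@xl,(k-O)@y,(k-O)[:,2]] for k in D[1:]]); B=B[(np.hypot(B[:,0],B[:,2])<.042)&(abs(B[:,1])<.02)&(B[:,0]>.02)&(B[:,2]>-.004)]
s=least_squares(b,[.3,.016,0],args=(B,),loss='soft_l1',f_scale=.001);print("barrel",s.x,abs(s.fun).mean())
E
python3 head.py | sed -n '/----/,$p'
```

```text
----
front plane 809 240 [ 0.0321 -0.002  -0.004 ] [ 0.9528 -0.0371 -0.3014] tilt 0.30639763418559696 offset 0.03187527177775871
barrel [0.3865 0.0201 0.0005] 0.0005602946539709136
```

```bash
python3 -m crank '[[85,[187,69,0],0],[85,[187,69,0],0],[85,[187,69,0],0],[85,[187,69,0],0],[85,[187,69,0],0],[85,[187,69,120],0],[85,[187,69,120],0],[85,[187,69,120],0],[85,[187,69,120],0],[85,[187,69,120],0]]'; python3 snap.py w4
python3 -m crank '[[85,[60,0,0],0],[85,[60,0,0],0],[85,[60,0,0],0],[85,[60,0,0],0]]'; python3 snap.py w5
cat > bar.py <<'E'
from h import *
np.set_printoptions(precision=4,suppress=True)
R=[]
for n in("w4","w5"):
    L=np.load(n+".npz")
    bl=[x for x in blobs(hue(L['p'],174,6,140,50),100)]
    ce,a,m=min(bl,key=lambda x:np.hypot(*(x[0]-proj(L,np.array([.631,.037,.142])))))
    P=cloud(L['d'],L,m); zt=np.percentile(P[:,2],95); T=P[P[:,2]>zt-.006]
    print(n,ce,a,"top z",zt,"centre",(T.min(0)+T.max(0))/2,T.mean(0))
    box=cv2.minAreaRect(T[:,:2].astype(np.float32)*1000); print(box)
    v,u=np.nonzero(m&(L['d']>0)); k=P[:,2]>zt-.006; R.append(ray(L,u[k].mean(),v[k].mean()))
    for lo,hi,nm in((8,16,"orange"),(20,32,"yellow")):
      for ce,a,m in blobs(hue(L['p'],lo,hi,120,50),25): print(nm,ce,a,np.median(cloud(L['d'],L,m),0))
print("tri",tri(*R))
E
python3 bar.py
```

```text
time: 3.83
ee_pos: [0.63, -0.0474, 0.3284]
eef_rot: [-179.6, -0.1, 89.7]
wrist_force: [-0.1, 0.0, 0.5]
grip_width: 0.0852
gripper_force: 0.0
time: 4.22
ee_pos: [0.6358, 0.0115, 0.3367]
eef_rot: [179.5, 0.1, 89.7]
wrist_force: [-0.4, -0.0, 0.2]
grip_width: 0.0849
gripper_force: 0.0
w4 [282.1016  97.1086] 856 top z 0.1439931682853824 centre [0.6323 0.0378 0.1425] [0.6327 0.0381 0.1427]
((632.33447265625, 37.82724380493164), (11.56887149810791, 60.41886520385742), 89.60888671875)
orange [396.1212   7.7235] 264 [0.7767 0.1495 0.0097]
orange [235.6852   9.6852] 54 [0.5821 0.1338 0.0535]
orange [504.   64.5] 44 [0.8623 0.0698 0.0924]
orange [146.3644 112.4237] 118 [0.4876 0.0256 0.098 ]
orange [281.4757 116.3495] 103 [0.6323 0.0207 0.098 ]
orange [152.6053 247.9079] 76 [ 0.4743 -0.1335  0.0921]
yellow [229.4799   7.9223] 373 [0.574  0.132  0.0649]
yellow [165.2701 123.0766] 274 [0.499  0.0137 0.0739]
yellow [281.3911 128.7624] 202 [0.6317 0.0063 0.0757]
yellow [171.425  244.4187] 160 [ 0.49   -0.1381  0.0689]
w5 [272.6439 157.6297] 775 top z 0.14391396183712873 centre [0.6321 0.0384 0.1427] [0.6323 0.0386 0.1426]
((632.1065673828125, 38.39889907836914), (11.32676887512207, 59.300716400146484), 89.63150024414062)
orange [214.9328  44.8209] 134 [0.5736 0.1499 0.0978]
orange [380.0983  60.4957] 234 [0.7765 0.1498 0.0098]
orange [229.5357  67.1786] 28 [0.5822 0.1339 0.054 ]
orange [145.2727 165.6162] 99 [0.4872 0.0252 0.0979]
orange [272.5506 169.0449] 89 [0.6321 0.0204 0.0977]
yellow [226.88    62.6914] 350 [0.5816 0.1372 0.0732]
yellow [163.0212 171.1852] 189 [0.4997 0.0153 0.0753]
yellow [273.3254 177.2249] 169 [0.632  0.0063 0.0751]
tri (array([0.6325, 0.0383, 0.1398]), np.float64(0.0004988127827353044))
```

View pics/w5.png

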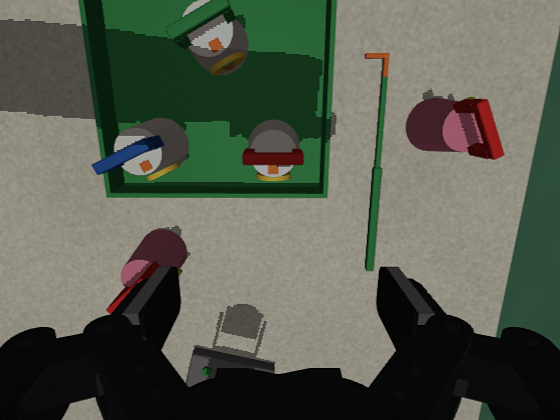

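The wrist view shows the red bar at (273,157), level and parallel to the finger closing line, with the tab at (272,169) on the lens side. Room for the fingers is free.

```bash
python3 -m crank '[[85,[26,0,130],0],[85,[26,0,130],0],[85,[26,0,130],0],[85,[26,0,130],0],[85,[26,0,130],0],[85,[26,0,130],0]]'; python3 - <<'E'
from h import *
print(np.mean([ (eyes.read_camera("top"),telemetry.get_state()['ee_pos'])[1] for i in range(4)],0))
E
```

```text
time: 4.77
ee_pos: [0.6349, 0.036, 0.2036]
eef_rot: [179.8, 0.0, 89.5]
wrist_force: [0.2, -0.3, 0.4]
grip_width: 0.0849
gripper_force: 0.0
[0.6360547  0.03608158 0.20520803]
```

```bash
python3 -m crank '[[85,[2,-4,30],0],[85,[2,-4,60],0],[85,[2,-4,80],0],[85,[2,-4,93],0],[85,[2,-4,93],0],[85,[2,-4,93],0],[60,[2,-4,93],0],[50,[2,-4,93],0],[45,[2,-4,93],0],[45,[2,-4,93],0]]' 30; python3 -m crank '[[45,[0,0,0],0],[45,[0,0,0],0],[45,[0,0,0],0],[45,[0,0,0],0],[45,[0,0,0],0],[45,[0,0,0],0]]'
```

```text
time: 5.8
ee_pos: [0.6315, 0.0389, 0.1108]
eef_rot: [179.7, 0.0, 89.6]
wrist_force: [0.7, 0.9, 6.0]
grip_width: 0.0612
gripper_force: 33.4
time: 6.3
ee_pos: [0.6315, 0.0389, 0.1108]
eef_rot: [179.7, 0.0, 89.6]
wrist_force: [0.2, -0.2, 7.1]
grip_width: 0.0613
gripper_force: 33.4
```

```bash
python3 -m crank '[[45,[0,0,-20],0],[45,[0,0,-50],0],[45,[0,0,-80],0],[45,[0,0,-100],0],[45,[0,0,-100],0],[45,[0,0,-100],0],[45,[0,0,-100],0]]'; python3 -m crank '[[45,[-20,0,0],0],[45,[-50,0,0],0],[45,[-80,0,0],0],[45,[-110,0,0],0],[45,[-130,0,0],0],[45,[-140,0,0],0],[45,[-140,0,0],0],[45,[-140,0,0],0]]'; python3 snap.py w6; python3 - <<'E'
from h import *
p,d,c=grab("scene"); np.savez("s6.npz",p=p,d=d,**c); w=cv2.imread("pics/w6.png")
cv2.imwrite("pics/c6.png",np.hstack([cv2.resize(p[150:330,170:370],(400,360)),cv2.resize(w,(400,300))[:300].copy() if 0 else cv2.copyMakeBorder(cv2.resize(w,(400,300)),0,60,0,0,0)]))
E
```

```text
time: 6.88
ee_pos: [0.6285, 0.0391, 0.2072]
eef_rot: [-179.9, -0.0, 89.6]
wrist_force: [0.1, -0.3, -1.6]
grip_width: 0.0614
gripper_force: 33.2
time: 7.55
ee_pos: [0.6275, -0.1005, 0.2068]
eef_rot: [-179.9, -0.1, 89.6]
wrist_force: [0.4, 0.4, -1.0]
grip_width: 0.0611
gripper_force: 33.1
```

View pics/c6.png

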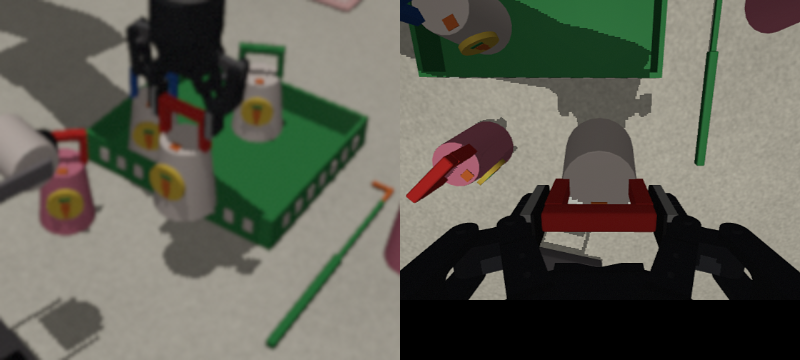

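The red cup is held squarely in the gripper, in front of the basket at (180,160) of the left crop. Next I lower it beside the basket's outer wall and use the wall to make the cup lean about the bar ends.

```bash
python3 -m crank '[[45,[0,0,20],0],[45,[0,0,50],0],[45,[0,0,70],0],[45,[0,0,80],0],[45,[0,0,80],0],[45,[10,0,80],0],[45,[22,0,80],0],[45,[28,0,80],0],[45,[34,0,80],0],[45,[40,0,80],0]]'; python3 -m crank '[[45,[4,0,0],0],[45,[8,0,0],0],[45,[12,0,0],0],[45,[12,0,0],0]]'
```

```text
time: 8.48
ee_pos: [0.6295, -0.0601, 0.1296]
eef_rot: [179.9, 0.0, 89.6]
wrist_force: [0.2, 0.2, -0.6]
grip_width: 0.0614
gripper_force: 33.1
time: 8.82
ee_pos: [0.6295, -0.0491, 0.129]
eef_rot: [179.9, 0.1, 89.6]
wrist_force: [1.7, -3.2, 1.2]
grip_width: 0.0616
gripper_force: 33.5
```

```bash
python3 -m crank '[[45,[4,0,0],0],[45,[8,0,0],0],[45,[12,0,0],0],[45,[16,0,0],0],[45,[16,0,0],0]]';  python3 -m crank '[[45,[-4,0,0],0],[45,[-15,0,0],0],[45,[-40,0,-30],0],[45,[-60,0,-60],0],[45,[-60,0,-100],0],[45,[-60,0,-130],0],[45,[-60,0,-145],0],[45,[-60,0,-145],0],[45,[-60,0,-145],0]]'
cat > lean.py <<'E'
from h import *
np.set_printoptions(precision=4,suppress=True)
s=telemetry.get_state();tcp=s['ee_pos'];print(tcp,s['eef_rot'])
p,d,c=grab("scene"); np.savez("s7.npz",p=p,d=d,**c)
def near(P): return P[np.linalg.norm(P-(tcp-[0,.03,.03]),axis=1)<.13]
hs=cv2.cvtColor(p,cv2.COLOR_BGR2HSV)
for ce,a,m in blobs(hue(p,15,35,110,50),40):
    P=near(cloud(d,c,m))
    if len(P)<40: continue
    u,S,V=np.linalg.svd(P-P.mean(0),full_matrices=False); n=V[2]*np.sign(V[2]@(-P.mean(0)+[1.08,-.757,.854]))
    print("badge",ce,a,P.mean(0),(P.min(0)+P.max(0))/2,"n",n,S,"elev",np.arcsin(n[2]))
for ce,a,m in blobs(hue(p,172,8,110,40),40):
    P=near(cloud(d,c,m)); 
    if len(P)>40: print("red",ce,a,np.median(P,0),P.max(0))
E
python3 lean.py; python3 -c "
import numpy as np,cv2;p=np.load('s7.npz')['p'];cv2.imwrite('pics/s7.png',cv2.resize(p[120:300,160:360],(800,600)[:2] if 0 else (600,540)))"
```

```text
time: 9.23
ee_pos: [0.6288, -0.0322, 0.1283]
eef_rot: [-180.0, -0.0, 89.6]
wrist_force: [-0.1, -3.0, 0.8]
grip_width: 0.0616
gripper_force: 33.9
time: 9.98
ee_pos: [0.6285, -0.0933, 0.2735]
eef_rot: [179.9, -0.1, 89.6]
wrist_force: [0.5, 0.5, -1.5]
grip_width: 0.0616
gripper_force: 33.8
[ 0.6285 -0.0933  0.2735] [179.9442  -0.061   89.5647]
badge [248.4519 216.3622] 312 [ 0.629  -0.1486  0.2319] [ 0.6266 -0.1432  0.2306] n [ 0.0005 -0.9617  0.274 ] [0.204  0.1832 0.0353] elev 0.27753742471783355
red [261.7545 182.1347] 334 [ 0.6226 -0.1042  0.2951] [ 0.6602 -0.0919  0.3074]
```

View pics/s7.png

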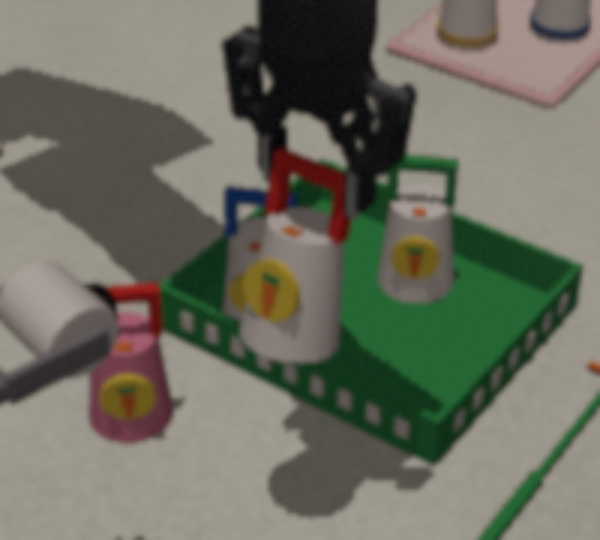

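The cup leans back in the grip, badge at (270,290) of the crop, and everything else is undisturbed. The lean is about 0.26 rad and I want about 0.34, so one more small push against the wall.

```bash
python3 -m crank '[[45,[0,0,40],0],[45,[0,0,80],0],[45,[0,0,120],0],[45,[0,0,145],0],[45,[20,0,145],0],[45,[40,0,145],0],[45,[55,0,145],0],[45,[62,0,145],0],[45,[66,0,145],0],[45,[69,0,145],0]]'; python3 -m crank '[[45,[0,0,0],0],[45,[-10,0,0],0],[45,[-40,0,-30],0],[45,[-69,0,-60],0],[45,[-69,0,-100],0],[45,[-69,0,-130],0],[45,[-69,0,-145],0],[45,[-69,0,-145],0],[45,[-69,0,-145],0]]'; python3 lean.py
```

```text
time: 10.87
ee_pos: [0.6281, -0.0246, 0.1278]
eef_rot: [-179.9, 0.1, 89.6]
wrist_force: [-0.6, -3.7, -1.4]
grip_width: 0.0616
gripper_force: 33.6
time: 11.62
ee_pos: [0.6296, -0.0937, 0.2749]
eef_rot: [179.8, -0.0, 89.5]
wrist_force: [-0.0, 0.2, -1.5]
grip_width: 0.0616
gripper_force: 33.8
[ 0.6296 -0.0937  0.2749] [179.7551  -0.0323  89.5378]
badge [247.7702 216.055 ] 309 [ 0.6299 -0.1541  0.2366] [ 0.6256 -0.1524  0.231 ] n [-0.0072 -0.9455  0.3256] [0.2085 0.1878 0.0371] elev 0.3316029895547321
red [261.8746 182.0179] 335 [ 0.625  -0.1053  0.2964] [ 0.6619 -0.0877  0.3153]
```

```bash
python3 -m crank '[[45,[0,0,0],5],[45,[1,-3,4],10],[45,[2,-7,8],14.7],[45,[2,-7,8],14.7],[45,[2,-7,8],14.7],[45,[2,-7,8],14.7],[45,[2,-7,8],14.7]]'; python3 lean.py; cp s7.npz s8.npz; python3 - <<'E'
from h import *
np.set_printoptions(precision=4,suppress=True)
p,d,c=grab("top"); print(telemetry.get_state()['wrist_force'])
P=[]
for n,(p,d,c) in {"top":(p,d,c),"scene":grab("scene")}.items():
    b=[x for x in blobs(hue(p,15,35,110,50),20)]; ce,a,m=min(b,key=lambda x:np.hypot(*(x[0]-proj(c,np.array([.608,-.148,.225])))))
    P.append(ray(c,*ce)); print(n,ce,a)
X,e=tri(*P); print("badge tri",X,e)
O=np.array([.5702,-.2865,.2746]); xl=np.array([.2613,.9653,0]);y=np.array([.9653,-.2613,0])
for th in(.306,.34,.387):
    ax=xl*np.cos(th)-np.array([0,0,np.sin(th)]); up=xl*np.sin(th)+np.array([0,0,np.cos(th)]); print(th,(X-O)@ax,-(X-O)@y,(X-O)@up)
E
```

```text
time: 12.25
ee_pos: [0.6214, -0.0909, 0.2648]
eef_rot: [-180.0, -0.0, 75.0]
wrist_force: [0.5, -0.4, 0.3]
grip_width: 0.0617
gripper_force: 33.7
[ 0.6214 -0.0909  0.2648] [-179.959    -0.0113   74.9554]
badge [241.1498 214.4453] 247 [ 0.608  -0.1499  0.227 ] [ 0.6055 -0.1486  0.2259] n [-0.2177 -0.9147  0.3406] [0.1948 0.1737 0.0281] elev 0.3475265643177418
red [258.757  184.0623] 321 [ 0.6145 -0.1015  0.2834] [ 0.6513 -0.0798  0.3131]
[-1.0396 -0.0892 -0.1669]
top [303.1667 269.1667] 24
scene [241.2298 214.2903] 248
badge tri [ 0.5241 -0.1149  0.1686] 0.0882648690671939
0.306 0.17842467913753746 0.0893106332328889 -0.05479098304371435
0.34 0.1801840941341831 0.0893106332328889 -0.04869404654856305
0.387 0.18227289512172823 0.0893106332328889 -0.04017473898077312
```

```bash
python3 -m crank '[[45,[0,0,0],0],[45,[0,0,0],0],[45,[0,0,0],0],[45,[0,0,0],0],[45,[0,0,0],0],[45,[0,0,0],0]]'; python3 lean.py; python3 -c "
import numpy as np,cv2;p=np.load('s7.npz')['p'];cv2.imwrite('pics/s9.png',cv2.resize(p[120:300,110:310],(600,540)))"
```

```text
time: 12.9
ee_pos: [0.6214, -0.091, 0.2654]
eef_rot: [180.0, -0.0, 74.9]
wrist_force: [0.3, -0.0, -0.8]
grip_width: 0.0613
gripper_force: 33.7
[ 0.6214 -0.091   0.2654] [179.9957  -0.0004  74.8883]
badge [241.1134 214.17  ] 247 [ 0.6077 -0.1498  0.2275] [ 0.6057 -0.1466  0.2256] n [-0.2305 -0.9085  0.3487] [0.1975 0.1731 0.0313] elev 0.3561508755275038
red [258.6426 183.652 ] 319 [ 0.6138 -0.1008  0.2838] [ 0.6506 -0.0771  0.3132]
```

View pics/s9.png

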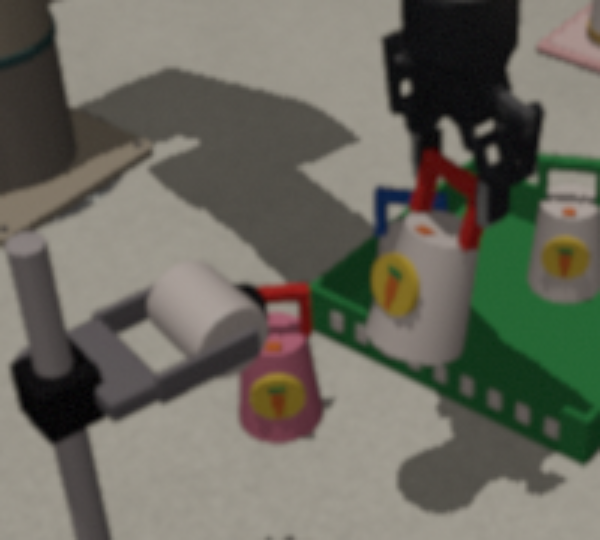

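The crop shows the cup held in the air, badge at (395,285) facing the lens at (250,298), leaning back and clear of the basket and the visualiser. The badge is steady and within about 3 mm of the view spot, so I am handing in.

```bash
python3 -c "
from workcell import r
print(r.job_done())"
```

```text
the job is handed in; nothing more can be done
None
```

I handed the job in at about 13 s with the red-handled cup held steady in front of the lens. By my last camera measurement, the badge is about 118 mm from the glass and within 3 mm of the line of sight. The cup leans about 0.35 rad, against a lens tilt I measured at 0.31 to 0.39 rad. The hand-in gave no verdict.

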